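Pin the router template, then rock out the locating block

TASK

The router template clamped on the slab was lined up on its first-pass mortise by the wooden locating block, now stuck in the template's window: first take the steel index pin from the accessory block, push it fully home in the template's index hole so that the template keeps its place, and let it go. Then grip the locating block and rock it side to side along its long way, several times each way, easing it up as you rock until it frees, because a straight pull would lift the template off the slab. Finish while still holding the block in the air, upright and just clear above its window, and leave the tape, glue bottle and offcut alone.

Things in the scene. Friction and masses are not known exactly. Their poses are not given: they have to be found in the camera images.
- window (a point): Centre of the template's window, level with the template's upper face (77 mm above the bench); x along slab and template towards the clamp, y across, z up. The window is 51 mm along y: the block has 1.5 mm of play at each end, so seated it can lean 0.1 rad each way about x. The sides along y are springy and pinch the block's 26 mm thickness.
- index_hole (a point): Mouth of the index hole, level with the template's upper face, same axes as window, 95 mm from it towards -x. Round hole, 11.5 mm, chamfered 2 mm, vertical, through the template and on into the slab, 44 mm deep in all.
- block_grip (a point): Locating block, pale hardwood, 26 (x) x 48 mm (y); 50 mm stands above the template. This point: on its axis, half-way up that standing part, 45 mm above the block's foot. Axes as window. A straight pull takes 25 to 40 N; while it is rocked about x by 0.08 rad each way, far less. Risen 12 mm it is out of the pinch, risen 20 mm its foot is level with the template's upper face.
- block_foot (a point): Centre of the underside of the block's tongue, the block's lowest point.
- block_top (a point): Centre of the block's top face, 70 mm above its foot.
- pin_knob (a point): Steel index pin: centre of its knob (24 mm across, 30 mm tall), z up along the pin. Under the knob a collar (18 mm across, 12 mm tall), its underside 27 mm below this point, then the shank (10 mm across, 40 mm long, tapered tip); the tip lies 67 mm below this point. About 80 g. Fully home, the collar rests on the template.
- pin_shoulder (a point): Underside of the pin's collar, on its axis, 27 mm below pin_knob.
- stand_hole (a point): Mouth of the hole in the wooden accessory block (130 x 60 x 50 mm, fixed) where the pin stands, collar on the block's top, shank in a 12.5 mm hole. Its x axis is the block's long way; four short router bits (up to 36 mm above the top) stand 60 to 85 mm away towards -x.
- template (a joint): How far the template is lifted off the slab, hinging about the clamped far end (125 mm beyond the window); 0 rad flat. Held down by the clamp: about 18 N of upward pull at the window starts to lift it.
- slab: Live-edge slab, 380 x 220 x 40 mm on two 25 mm battens, fixed, with the plywood template (260 x 150 x 12 mm) on top. Origin on the bench under its middle, the window 20 mm from there towards +x. An F-clamp holds the template's far end 125 mm beyond the window, its handle up to 205 mm above the bench.
- block: The locating block, 70 mm tall, about 60 g, origin at its foot: from there an 8 mm high tongue (21 x 43 mm) that stands in the 10 mm deep mortise, then the 26 x 48 mm body, whose shoulder rests on the slab and whose lowest 12 mm are pinched in the template.
- pin: The index pin, origin at its tip.
- tape: Loose roll of paper tape, 100 mm across, 25 mm tall, origin under its centre.
- glue: Loose white bottle, 56 mm across, 150 mm tall, origin under its centre.
- offcut: Loose dark wood offcut, 90 x 50 x 25 mm, origin under its centre.
There are look-alikes about, which are no part of the job. What is shaped like the block but pink is not meant.

How it is judged:
On the way, in this order (a step that is already met when the one before it is completed fails the run):
1. the index pin is fully home in the index hole and let go (horizontal distance between pin_shoulder and index_hole below 0.003 m and z of pin_shoulder in the frame of index_hole below 0.003 m and angle between pin's own z axis and vertical below 0.08 rad and contact force between pin and the fingers below 0.1 N), for 0.2 s.
2. the block, still in its window, is rocked to one side (0.04 rad or more) (angle between block's own z axis and vertical above 0.04 rad and y of block_top in the frame of window above 0.0015 m and z of block_foot in the frame of window below -0.004 m).
3. and then to the other side (0.04 rad or more) (angle between block's own z axis and vertical above 0.04 rad and y of block_top in the frame of window below -0.0015 m and z of block_foot in the frame of window below -0.004 m).
At the end, for the whole second after the job is handed in: The block hangs in the fingers, still, upright within 0.2 rad, its foot 3 to 50 mm above the template's upper face and within 30 mm of the window's centre sideways, touching neither template nor slab; the pin stands home in the index hole (within 3 mm), not touched; the template lies flat (all of step 1 and z of block_foot in the frame of window between 0.003 and 0.05 m and horizontal distance between block_foot and window below 0.03 m and angle between block's own z axis and vertical below 0.2 rad and contact force between block and the fingers above 1 N and contact force between block and slab below 0.05 N and linear speed of block below 0.03 m/s and value of joint template below 0.01 rad); the arm keeps its last pose, push and grip.
It fails at once if the template is lifted off the slab (more than 0.05 rad) (value of joint template above 0.05 rad).
It fails at once if the tape, the glue bottle or the offcut is pushed away or knocked over (distance of any of tape, glue, offcut from where it was at the start of the episode above 0.02 m or angle between glue's own z axis and vertical above 0.5 rad).
It also fails if it takes over 72 s, if anything falls off the work surface, if the arm or the gripper's body presses on something with over 40 N, if the wrist force passes 120 N, or if a joint passes its speed limit or range.

ROBOT

A 7-joint arm with a two-finger parallel gripper is mounted at the origin on the work surface. World frame = base frame: x ahead of the robot, y to its left, z up, the work surface at z = 0. Lengths are in m, angles in rad, forces in N, time in s.
With the tool pointing down it reaches from about 0.4 to 0.85 m from the base axis. Payload 4.4 kg.
Tool frame: the origin (TCP) lies at the very end of the fingers, on their centre line; the grasp point (between the pads) lies 19 mm behind it; z points along the fingers, y is the line along which they close (so a half turn about z gives the same grasp; the last joint's range is limited). The gripper opens to 94 mm and grips with 3 to 60 N. Pads are 16 mm wide; open, the fingers measure 119 mm over their backs; the gripper's body (75 mm by 177 mm) begins 78 mm behind the grasp point.
Start: joints at [1.183, 0.628, 0.038, 1.517, -0.027, 0.996, -0.02], TCP at [0.206, -0.617, 0.205] pointing down, gripper open.
Joint ranges: [-3.06, 3.06], [-0.37, 2.12], [-1.25, 1.32], [0.18, 2.47], [-1.1, 4.24], [0.23, 1.98], [-2.94, 2.94]. Speed limits (rad/s): [2.57, 2.57, 3.14, 3.14, 3.14, 3.14, 3.14].

INTERFACE

Orientations are given as a 3x3 rotation matrix whose columns are the frame's x, y, z axes.
In Python, from workcell import bot gives the robot as it stands.
- The arm moves only by the shell command python3 -m creep 'ROWS'. ROWS is JSON, one flat list of numbers, 5 for each row, row after row: the opening in per cent of the stroke, from 0 (shut) to 100 (fully open), then the shift along the tool's x, y, z in units of 120 mm (1.0 is 120 mm), then the turn about the tool's z in units of 45 degrees (1.0 is 45 degrees). A call has 1 to 10 rows; each row is the pose to reach, as a shift and turn from the pose commanded when the call began, along the tool's axes at that moment; what a row does not reach only later rows make up. A row lasts 1/8 s, in which the tool goes at most 62.5 mm and 10.7 degrees, less where a joint would pass 70% of its speed; a pose out of reach is approached as far as the arm can. A call with a number of a shift or a turn outside -1 to 1 is refused whole. A call with a gripper value outside its range is refused whole. The fingers move at their own pace and stop on an object; the grip force is fixed at half the most. Time passes only in rows, so rows that repeat a pose let the fingers close. It gives the time, the measured TCP pose, the force, the opening and the grip force at its end, in the units of the state.
- bot.read_state(): the state, without advancing time (a new reading comes with each control period).
- bot.capture(name): name is "scene" or "top" or "wrist"; returns a dict with "frame" (400x640x3 uint8, red, green, blue), "depth" (400x640 float32, m along the optical axis (not along the pixel's ray), 0 where there is no reading), "intrinsics" (3x3 intrinsics, pixels), "distortion" ([k1, k2, p1, p2, k3] as OpenCV has them; the pictures are not rectified), "R" (3x3) and "t" (3): a world point X has camera coordinates R X + t. Camera axes: x right, y down, z forward; pixel columns grow to the right and rows downward; lengths in m; the calibration is good to about 2 mm. A picture is of the moment at which its call begins.
- bot.close_job(): hands the job in; it is judged then, once.
The state is a dict: "time_s": time; "q": joint angles; "joint_vel": joint speeds; "joint_efforts": joint torques, N m; "ee_pos": TCP position; "ee_rot": TCP orientation; "wrist_force": force on the tool from outside, world axes, zero at the start; "ft_torque": the same for the moment, N m; "gripper_width": opening from 0.0 (shut) to 1.0 (fully open); "finger_force": force on a finger pad.
Only numpy, scipy, OpenCV 4.12 (cv2) and the standard library are available. Lean on these libraries where they do the work, as an engineer would, in place of code of your own. Each camera call takes 0.05 s, during which the arm holds its last target. There are 200 camera calls.

## Working session

There is one attempt and no reset: what is moved stays moved. The work goes in short steps, Python scripts to look and compute and a shell command to move; the robot and the scene stay as the last step left them, time stands still between calls to the robot, and variables do not carry over. Pictures are saved under pics/ and viewed, at most 10 in all, crops included, and the job is handed in when it is done.

```bash
mkdir -p pics; ls
cat > h.py <<'E'
import numpy as np,cv2,pickle
from workcell import bot
def cap(n,f):
    c=bot.capture(n); pickle.dump(c,open(f'pics/{f}.pkl','wb')); cv2.imwrite(f'pics/{f}.png',c['frame'][:,:,::-1]); return c
def load(f): return pickle.load(open(f'pics/{f}.pkl','rb'))
def ray(c,u,v):
    p=cv2.undistortPoints(np.array([[[u,v]]],float),np.array(c['intrinsics']),np.array(c['distortion']))[0,0]
    R=np.array(c['R']);t=np.array(c['t']); return -R.T@t, R.T@np.array([p[0],p[1],1.])
def atz(c,u,v,z):
    o,d=ray(c,u,v); return o+d*(z-o[2])/d[2]
def dep(c,u,v):
    o,d=ray(c,u,v); return o+d*np.array(c['depth'])[int(round(v)),int(round(u))]
def crop(f,u0,v0,u1,v1,k,name):
    im=cv2.imread(f'pics/{f}.png')[v0:v1,u0:u1]; cv2.imwrite(f'pics/{name}.png',cv2.resize(im,None,fx=k,fy=k,interpolation=cv2.INTER_CUBIC))
E
python3 - <<'E'
from h import *
a=cap('top','top0');b=cap('scene','scene0')
s=cv2.imread('pics/top0.png');t=cv2.imread('pics/scene0.png')
for c in(a,b): print(c['intrinsics'],c['t'],-np.array(c['R']).T@c['t'])
E
```

```text
pics
[[513.60127623   0.         320.79423076]
 [  0.         513.60127623 198.99045326]
 [  0.           0.           1.        ]] [-0.00615351  0.63417927  1.06015459] [0.47329775 0.01116412 1.14105809]
[[369.67462896   0.         316.33573968]
 [  0.         369.67462896 200.81146047]
 [  0.           0.           1.        ]] [ 0.35930487 -0.23010476  1.3846121 ] [1.23564379 0.41214624 0.63444366]
```

View pics/top0.png

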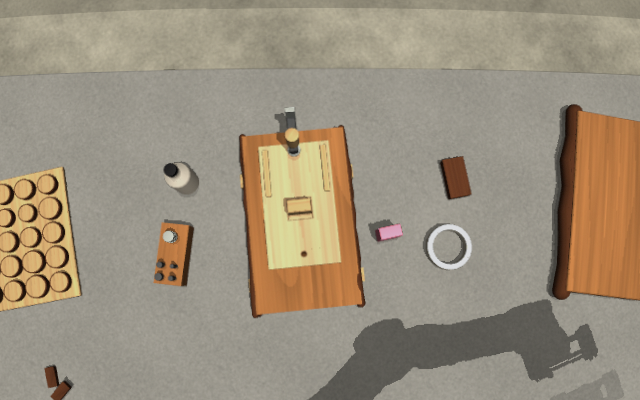

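View pics/scene0.png

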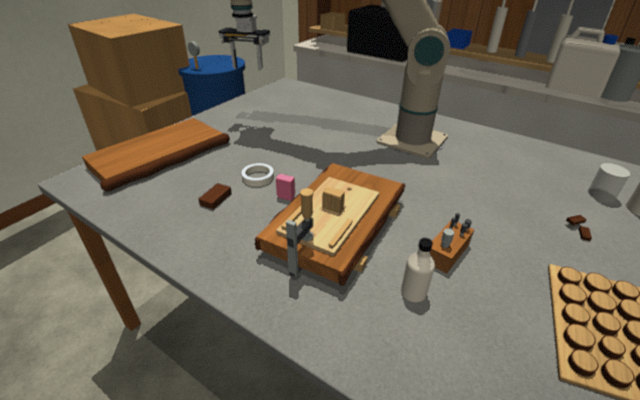

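The top picture shows the slab with its template. The block is at (299,206), the index hole at (304,254), and the pin at (169,236) on the stand, with the router bits below it. The glue is at (177,175), the tape at (449,246) and the offcut at (456,177). There are two block candidates: the pale one at (299,206), standing in the window, which fits the description, and the pink one at (389,232) on the bench, which doesn't. I'll confirm this in an enlarged crop.

Run:
```python
from h import *
crop('top0',145,120,345,270,4,'crop0')
c=load('top0')
for n,u,v,z in [('pin',169,236,.119),('hole',304,254,.077),('tl',260,148,.077),('tr',329,141,.077),('bl',268,268,.077),('br',340,262,.077)]:
    print(n,atz(c,u,v,z).round(4), dep(c,u,v).round(4))
print(bot.read_state()['ee_rot'])
```

```text
pin [0.5504 0.2952 0.119 ] [0.5526 0.3031 0.0907]
hole [0.5151 0.0253 0.077 ] [0.5168 0.0259 0.0328]
tl [0.7401 0.1179 0.077 ] [0.7404 0.1181 0.0755]
tr [ 0.7546 -0.0291  0.077 ] [ 0.758  -0.0296  0.0639]
bl [0.4868 0.0995 0.077 ] [0.4868 0.0996 0.0761]
br [ 0.498  -0.0488  0.077 ] [ 0.4984 -0.0497  0.0611]
[[ 9.48701851e-01  3.16171674e-01 -5.20213867e-04]
 [ 3.16172102e-01 -9.48700508e-01  1.59619377e-03]
 [ 1.11440977e-05 -1.67878910e-03 -9.99998591e-01]]
```

View pics/crop0.png

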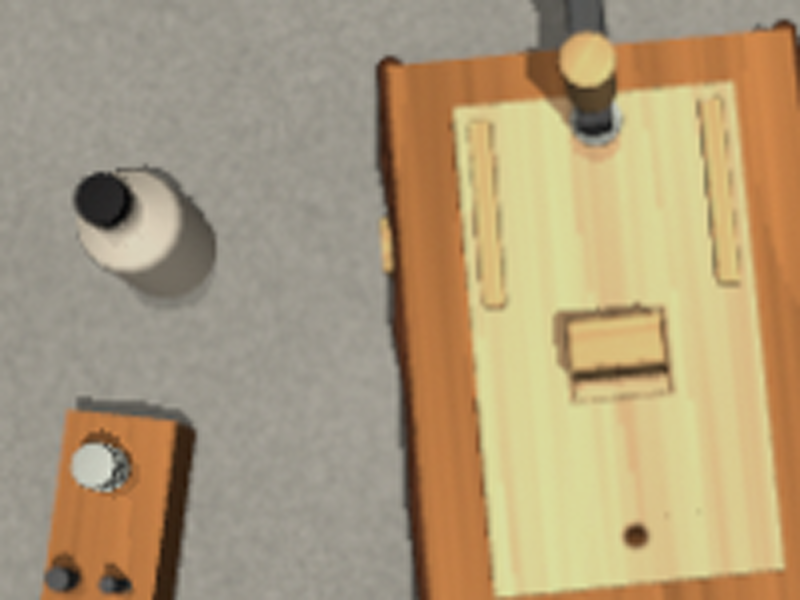

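The crop confirms the pale block at about (299,205) in the template's window and the hole at (304,253.8). The pin's bright knob top is at (168.8,236.5). Next I'll work out the distances to move.

```bash
cat >> h.py <<'E'
def rel(target,yaw=None):
    s=bot.read_state(); R=np.array(s['ee_rot']); d=R.T@(np.array(target)-s['ee_pos'])/.12
    cy=np.arctan2(R[1,0],R[0,0]); print('tcp',np.round(s['ee_pos'],4),'yaw',cy.round(4),'shift',d.round(3), 'turn',None if yaw is None else round((cy-yaw)/(np.pi/4),3),'F',np.round(s['wrist_force'],1),'t',s['time_s'],'w',s['gripper_width'])
E
python3 - <<'E'
from h import *
c=load('top0')
p=atz(c,168.8,236.5,.092);h=atz(c,304,253.8,.077)
print('pin',p,'hole',h)
for n,u,v,z in [('blocktop',299.3,204.6,.127),('clamp handle top',292,135,.205),('glue',177,181,.0)]:print(n,atz(c,u,v,z),dep(c,u,v))
yaw=.074; print('window from hole',h+.095*np.array([np.cos(yaw),np.sin(yaw),0]))
p[2]=.205; rel(p,yaw)
d=p-bot.read_state()['ee_pos']; print(d, 'yaw.074 frame',np.array([[np.cos(yaw),np.sin(yaw)],[np.sin(yaw),-np.cos(yaw)]])@d[:2]/.12)
E
```

```text
pin [0.5514535  0.30309789 0.092     ] hole [0.51550437 0.02529328 0.077     ]
blocktop [0.61125485 0.03351968 0.127     ] [0.611191   0.03350934 0.12746934]
clamp handle top [0.73270475 0.04520061 0.205     ] [0.73328106 0.04527623 0.20292043]
glue [0.68423941 0.3139133  0.        ] [0.66451956 0.28561083 0.10667166]
window from hole [0.61024438 0.03231686 0.077     ]
tcp [ 0.2054 -0.6161  0.2046] yaw 0.3217 shift [ 5.158 -6.355  0.008] turn 0.315 F [0.4 0.7 0.8] t 0.1 w 0.999275076060018
[3.46062298e-01 9.19173085e-01 3.50924303e-04] yaw.074 frame [ 3.44226632 -7.42560244]
```

```bash
python3 -m creep '[100,0,0,0,0.315,100,0,0,0,0.315]'; python3 -m creep '[100,0.2,-0.4,-0.1,0,100,0.43,-0.9,-0.1,0,100,0.43,-0.9,-0.1,0]'
```

```text
time_s: 0.35
ee_pos: [0.2055, -0.6162, 0.2049]
ee_rot: [[0.997, 0.071, -0.0], [0.071, -0.997, 0.001], [-0.0, -0.001, -1.0]]
wrist_force: [0.8, -0.1, 0.0]
gripper_width: 1.0
finger_force: 0.0
time_s: 0.72
ee_pos: [0.2515, -0.5, 0.2172]
ee_rot: [[0.997, 0.081, 0.001], [0.081, -0.997, 0.004], [0.001, -0.004, -1.0]]
wrist_force: [0.2, -0.9, 0.5]
gripper_width: 0.996
finger_force: 0.0
```

```bash
python3 -c "
from h import *
rel([.5515,.3031,.205],.074)"
```

```text
tcp [ 0.2515 -0.5     0.2172] yaw 0.0806 shift [ 3.031 -6.469  0.133] turn 0.008 F [ 0.2 -0.9  0.5] t 0.725 w 0.9964927055750894
```

```bash
python3 -m creep '[100,0.4,-0.4,0,0,100,0.8,-0.9,0,0,100,0.8,-0.9,0,0]' && python3 -m creep '[100,0.4,-0.4,0,0,100,0.8,-0.9,0,0,100,0.8,-0.9,0,0]' && python3 -m creep '[100,0.4,-0.5,0,0,100,0.7,-1,0,0,100,0.7,-1,0,0]' && python3 -m creep '[100,0.2,-0.5,0,0,100,0.4,-1,0,0,100,0.4,-1,0,0]' && python3 -m creep '[100,0.1,-0.5,0,0,100,0.2,-1,0,0,100,0.2,-1,0,0,100,0.2,-1,0,0]' | tail -8
python3 - <<'E'
from h import *
rel([.5515,.3031,.205],.074)
E
```

```text
time_s: 1.1
ee_pos: [0.3392, -0.3875, 0.2173]
ee_rot: [[0.997, 0.079, 0.001], [0.079, -0.997, 0.001], [0.001, -0.001, -1.0]]
wrist_force: [-0.3, -0.8, 0.5]
gripper_width: 0.999
finger_force: 0.0
time_s: 1.48
ee_pos: [0.427, -0.2724, 0.2173]
ee_rot: [[0.997, 0.08, 0.001], [0.08, -0.997, 0.001], [0.001, -0.001, -1.0]]
wrist_force: [-0.8, -0.7, 0.6]
gripper_width: 1.003
finger_force: 0.0
time_s: 1.85
ee_pos: [0.5015, -0.1461, 0.2172]
ee_rot: [[0.997, 0.079, 0.001], [0.079, -0.997, 0.001], [0.001, -0.001, -1.0]]
wrist_force: [0.6, -1.3, 0.1]
gripper_width: 0.999
finger_force: 0.0
time_s: 2.22
ee_pos: [0.54, -0.0209, 0.2171]
ee_rot: [[0.997, 0.083, 0.001], [0.083, -0.997, 0.002], [0.001, -0.002, -1.0]]
wrist_force: [-0.3, -0.9, -0.1]
gripper_width: 1.0
finger_force: 0.0
time_s: 2.72
ee_pos: [0.5535, 0.0931, 0.2172]
ee_rot: [[0.997, 0.073, -0.0], [0.073, -0.997, -0.002], [-0.001, 0.002, -1.0]]
wrist_force: [-0.2, -0.5, -0.2]
gripper_width: 1.001
finger_force: 0.0
tcp [0.5535 0.0931 0.2172] yaw 0.0728 shift [ 0.111 -1.747  0.098] turn -0.002 F [-0.2 -0.5 -0.2] t 2.725 w 1.0011010169355254
```

```bash
python3 -m creep '[100,0.05,-0.45,0,0,100,0.1,-0.9,0,0,100,0.1,-0.9,0,0]' && python3 -m creep '[100,0.01,-0.4,0.1,0,100,0.01,-0.85,0.1,0,100,0.01,-0.85,0.1,0,100,0.01,-0.85,0.1,0]' | tail -5
python3 - <<'E'
from h import *
cap('wrist','w1'); rel([.5515,.3031,.058],.074)
E
```

```text
time_s: 3.1
ee_pos: [0.5571, 0.2066, 0.2172]
ee_rot: [[0.997, 0.078, -0.0], [0.078, -0.997, 0.002], [0.0, -0.002, -1.0]]
wrist_force: [-0.4, -0.1, -0.3]
gripper_width: 1.002
finger_force: 0.0
ee_pos: [0.552, 0.302, 0.2053]
ee_rot: [[0.997, 0.071, 0.0], [0.071, -0.997, -0.003], [0.0, 0.003, -1.0]]
wrist_force: [0.5, -0.2, -0.4]
gripper_width: 0.999
finger_force: 0.0
tcp [0.5522 0.3017 0.2055] yaw 0.07 shift [-0.005 -0.015  1.229] turn -0.005 F [-0.4  0.7 -0.3] t 3.65 w 0.9968284164553397
```

View pics/w1.png

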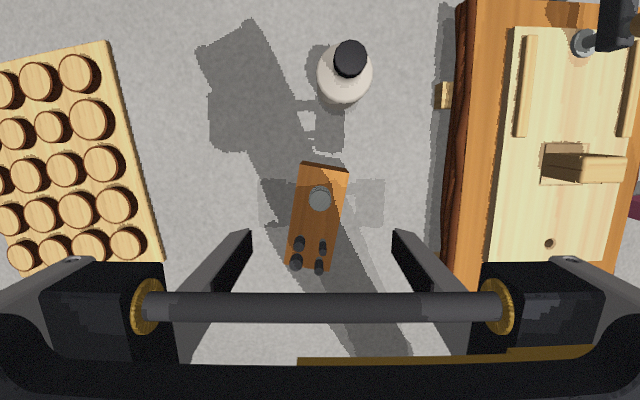

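The wrist view shows the knob top at (319,198), centred between the fingers. The index hole is at (549,243) and the glue at (344,75), clear of the fingers.

Run:
```python
from h import *
c=load('w1')
print(atz(c,319,198,.092),dep(c,319,198),atz(c,549,243.5,.077),dep(c,315,230))
rel([.5515,.303,.060])
```

```text
[0.55627484 0.30491821 0.092     ] [0.55673695 0.3049384  0.09405045] [0.51657274 0.02412467 0.077     ] [0.50605386 0.30666774 0.05124477]
tcp [0.5522 0.3017 0.2055] yaw 0.07 shift [-0.005 -0.014  1.212] turn None F [-0.4  0.7 -0.3] t 3.65 w 0.9968284164553397
```

```bash
python3 -m creep '[100,0.015,-0.02,0.4,0,100,0.015,-0.02,0.8,0,100,0.015,-0.02,0.8,0]' && python3 -m creep '[100,0,0,0.2,0,100,0,0,0.41,0,100,0,0,0.41,0,0,0,0,0.41,0,0,0,0,0.41,0,0,0,0,0.41,0,0,0,0,0.41,0,0,0,0,0.41,0,0,0,0,0.41,0]'
python3 - <<'E'
from h import *
cap('wrist','w2');rel([.5515,.303,.060])
E
```

```text
time_s: 4.03
ee_pos: [0.5508, 0.3037, 0.1065]
ee_rot: [[0.997, 0.071, -0.006], [0.071, -0.997, -0.005], [-0.007, 0.005, -1.0]]
wrist_force: [0.3, -0.6, 0.7]
gripper_width: 1.001
finger_force: 0.0
time_s: 5.15
ee_pos: [0.5524, 0.3081, 0.0602]
ee_rot: [[0.997, 0.074, -0.0], [0.074, -0.997, -0.0], [-0.0, 0.0, -1.0]]
wrist_force: [-0.8, -0.5, -0.3]
gripper_width: 0.398
finger_force: 0.0
tcp [0.5524 0.3081 0.0602] yaw 0.0744 shift [-0.011  0.042  0.002] turn None F [ 0.7 -0.3  0.9] t 5.2 w 0.3604037873916407
```

View pics/w2.png

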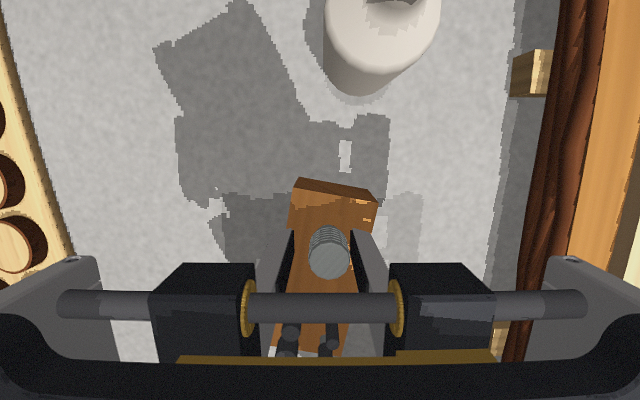

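The fingers are closing round the knob, which is at (329,255) between pads at about x=290 and x=360. I'll check the fore-aft centring before closing fully.

Run:
```python
from h import *
c=load('w2')
print(atz(c,329,257,.092),dep(c,329,259))
s=bot.read_state()
g=np.array(s['ee_pos']); 
for z in(.06,.079,.092):
  q=cv2.projectPoints(np.array([[g[0],g[1],z]]),cv2.Rodrigues(np.array(c['R']))[0],np.array(c['t']),np.array(c['intrinsics']),np.array(c['distortion']))[0];print(z,q.ravel())
```

```text
[0.55551955 0.30431782 0.092     ] [0.55510518 0.30432979 0.09376928]
0.06 [321.88155131 240.98672974]
0.079 [321.93263787 252.31878272]
0.092 [321.97421974 261.54494617]
```

```bash
python3 -m creep '[50,0.021,0.032,0,0,50,0.021,0.032,0,0,50,0.021,0.032,0,0,0,0.021,0.032,0,0,0,0.021,0.032,0,0,0,0.021,0.032,0,0,0,0.021,0.032,0,0,0,0.021,0.032,0,0]';python3 -m creep '[0,0,0,0,0,0,0,0,0,0,0,0,0,0,0,0,0,0,0,0]'
python3 - <<'E'
from h import *
rel([.5515,.303,.060])
E
```

```text
time_s: 6.2
ee_pos: [0.5552, 0.3045, 0.0603]
ee_rot: [[0.997, 0.074, -0.0], [0.074, -0.997, 0.0], [0.0, -0.0, -1.0]]
wrist_force: [0.1, 0.2, 0.5]
gripper_width: 0.248
finger_force: 30.0
time_s: 6.7
ee_pos: [0.5552, 0.3045, 0.0603]
ee_rot: [[0.997, 0.074, 0.0], [0.074, -0.997, 0.0], [0.0, -0.0, -1.0]]
wrist_force: [0.2, -0.2, 1.1]
gripper_width: 0.248
finger_force: 30.0
tcp [0.5552 0.3045 0.0603] yaw 0.0744 shift [-0.032  0.01   0.003] turn None F [ 0.2 -0.2  1.1] t 6.7 w 0.2480273887584169
```

```bash
python3 -m creep '[0,0,0,-0.2,0,0,0,0,-0.6,0,0,0,0,-0.99,0,0,0,0,-0.99,0]' && python3 -m creep '[0,-0.2,0.4,0,0,0,-0.4,0.8,0,0,0,-0.4,0.8,0,0]' && python3 -m creep '[0,-0.2,0.4,0,0,0,-0.4,0.8,0,0,0,-0.4,0.8,0,0]' && python3 -m creep '[0,0,0.3,0,0,0,0,0.68,0,0,0,0,0.68,0,0,0,0,0.68,0,0,0,0,0.68,0,0]'
python3 - <<'E'
from h import *
cap('wrist','w3');rel([.516,.0245,.179])
E
```

```text
time_s: 7.2
ee_pos: [0.5578, 0.3057, 0.1831]
ee_rot: [[0.997, 0.074, 0.007], [0.074, -0.997, 0.004], [0.007, -0.003, -1.0]]
wrist_force: [-0.1, 0.0, -0.5]
gripper_width: 0.251
finger_force: 30.0
time_s: 7.58
ee_pos: [0.5122, 0.1996, 0.1778]
ee_rot: [[0.998, 0.068, -0.004], [0.068, -0.998, -0.004], [-0.005, 0.004, -1.0]]
wrist_force: [0.8, 0.6, -1.3]
gripper_width: 0.248
finger_force: 30.0
time_s: 7.95
ee_pos: [0.4719, 0.1022, 0.1783]
ee_rot: [[0.998, 0.069, -0.003], [0.069, -0.998, -0.002], [-0.003, 0.002, -1.0]]
wrist_force: [0.2, 0.6, -1.8]
gripper_width: 0.249
finger_force: 30.0
time_s: 8.57
ee_pos: [0.48, 0.0265, 0.1788]
ee_rot: [[0.997, 0.077, -0.0], [0.077, -0.997, 0.001], [-0.0, -0.001, -1.0]]
wrist_force: [-0.7, -0.3, -1.3]
gripper_width: 0.255
finger_force: 30.0
tcp [0.48   0.0263 0.1789] yaw 0.0772 shift [ 0.298  0.038 -0.001] turn None F [ 0.3  0.6 -0.6] t 8.625 w 0.2482179403469901
```

View pics/w3.png

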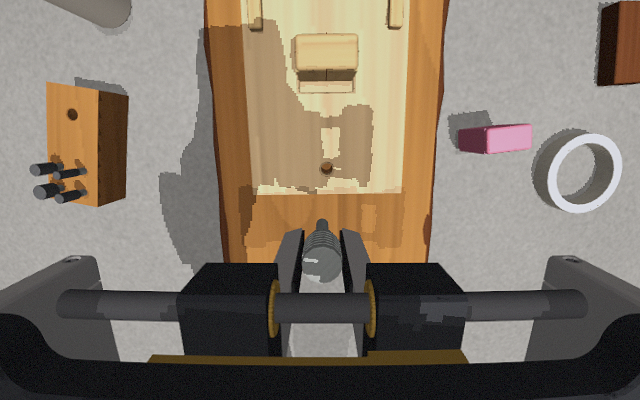

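The pin hangs straight in the fingers, with its tip at about (321,221) and knob at (322,258). The hole is at (326,168), and the pale block stands behind it. I'll enlarge that area and measure it.

Run:
```python
from h import *
c=load('w3'); crop('w3',270,140,370,290,4,'crop3')
im=cv2.cvtColor(c['frame'],cv2.COLOR_RGB2GRAY)[150:190,300:350]
m=(im<85).astype(np.uint8);n,l,st,ce=cv2.connectedComponentsWithStats(m)
for i in range(1,n):
  if st[i,4]>10: print(st[i],ce[i]+[300,150],atz(c,*(ce[i]+[300,150]),.077).round(4))
print('hole',atz(c,326,168,.077))
s=bot.read_state();g=s['ee_pos']
for dz in(-.050,.019,.034):
  q=cv2.projectPoints(np.array([[g[0],g[1],g[2]+dz]]),cv2.Rodrigues(np.array(c['R']))[0],np.array(c['t']),np.array(c['intrinsics']),np.array(c['distortion']))[0];print(dz,q.ravel())
print('knob top',atz(c,322,263,g[2]+.032), 'tip',atz(c,321,220,g[2]-.05))
print('block', [atz(c,u,v,.127).round(4) for u,v in((296,34),(355,34),(357,68),(297,68))])
```

```text
[21 16 12  9 57] [326.54385965 170.29824561] [0.5156 0.0246 0.077 ]
hole [0.51781313 0.0252878  0.077     ]
-0.05 [322.11395108 219.61227945]
0.019 [322.27900003 252.67008572]
0.034 [322.33292391 263.49426235]
knob top [0.47928858 0.0264088  0.21089375] tip [0.47954352 0.02719158 0.12889375]
block [array([0.6218, 0.0569, 0.127 ]), array([0.6253, 0.013 , 0.127 ]), array([0.6016, 0.0091, 0.127 ]), array([0.598 , 0.0547, 0.127 ])]
```

View pics/crop3.png

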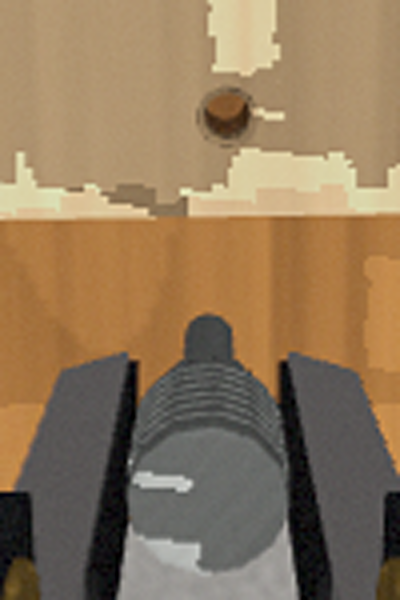

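```bash
python3 -m creep '[0,0.15,0.02,0,0,0,0.308,0.035,0,0,0,0.308,0.035,0,0,0,0.308,0.035,0.2,0,0,0.308,0.035,0.4,0,0,0.308,0.035,0.4,0,0,0.308,0.035,0.4,0,0,0.308,0.035,0.4,0]'
python3 - <<'E'
from h import *
cap('wrist','w4');rel([.517,.025,.0873]); crop('w4',240,110,400,270,4,'crop4')
E
```

```text
time_s: 9.62
ee_pos: [0.5176, 0.0232, 0.1321]
ee_rot: [[0.997, 0.074, 0.002], [0.074, -0.997, 0.0], [0.002, -0.0, -1.0]]
wrist_force: [0.2, -0.1, -1.1]
gripper_width: 0.25
finger_force: 30.0
tcp [0.5176 0.0232 0.132 ] yaw 0.0745 shift [-0.004 -0.015  0.373] turn None F [ 0.3 -0.5 -0.7] t 9.675 w 0.2516020404925062
```

View pics/crop4.png

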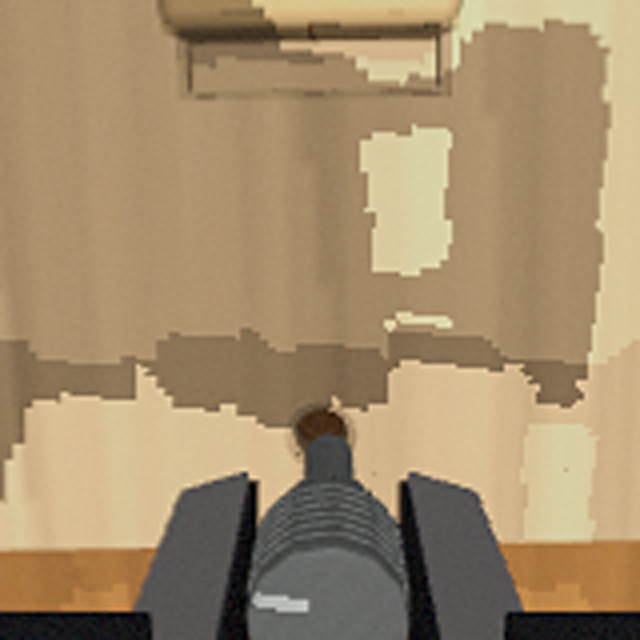

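Seen along the image, the hole centre is at crop x=322 and the shank at x=328, so the pin is about 1.4 mm too far to -y. Next I'll check along x.

Run:
```python
from h import *
c=load('w4')
print('ring back',atz(c,320.5,211,.077),'ring L',atz(c,240+291/4,110+432/4,.077),'R',atz(c,240+354/4,110+432/4,.077))
print('tip far',atz(c,240+328/4,219.3,.082), 'knobtop far',atz(c,240+328/4,110+545/4,.164),'knob L/R',atz(c,240+248/4,110+595/4,.164),atz(c,240+408/4,110+595/4,.164))
g=bot.read_state()['ee_pos'];print(g)
```

```text
ring back [0.52367828 0.02477568 0.077     ] ring L [0.51690884 0.03100732 0.077     ] R [0.51792805 0.0173991  0.077     ]
tip far [0.5178504  0.02305072 0.082     ] knobtop far [0.52694101 0.02389347 0.164     ] knob L/R [0.5184921  0.03465807 0.164     ] [0.52018728 0.01198105 0.164     ]
[0.5175611  0.02317962 0.13202215]
```

```bash
python3 -m creep '[0,0.016,-0.009,0,0,0,0.016,-0.009,0,0,0,0.016,-0.009,0.04,0,0,0.016,-0.009,0.07,0,0,0.016,-0.009,0.1,0,0,0.016,-0.009,0.13,0,0,0.016,-0.009,0.13,0]'
```

```text
time_s: 10.55
ee_pos: [0.5186, 0.0242, 0.1151]
ee_rot: [[0.997, 0.074, -0.001], [0.074, -0.997, -0.0], [-0.001, 0.0, -1.0]]
wrist_force: [0.1, 0.5, -0.9]
gripper_width: 0.247
finger_force: 30.0
```

The tip is 12 mm into the hole with no force, so I'll keep going down.

```bash
python3 -m creep '[0,0,0,0.05,0,0,0,0,0.1,0,0,0,0,0.15,0,0,0,0,0.2,0,0,0,0,0.2,0]'; python3 -m creep '[0,0,0,0.02,0,0,0,0,0.04,0,0,0,0,0.06,0,0,0,0,0.06,0]'
```

```text
time_s: 11.18
ee_pos: [0.5185, 0.0243, 0.0909]
ee_rot: [[0.997, 0.074, -0.001], [0.074, -0.997, -0.0], [-0.001, -0.0, -1.0]]
wrist_force: [0.4, 0.5, -1.4]
gripper_width: 0.25
finger_force: 30.0
time_s: 11.68
ee_pos: [0.5192, 0.0242, 0.0865]
ee_rot: [[0.997, 0.074, 0.001], [0.074, -0.997, 0.0], [0.001, -0.0, -1.0]]
wrist_force: [-5.4, -1.2, 19.6]
gripper_width: 0.247
finger_force: 30.0
```

The collar is seated, with a 20 N push at z=0.0865. I'll release, rise and look.

```bash
python3 -m creep '[60,0,0,0,0,60,0,0,0,0,60,0,0,0,0,60,0,0,0,0,60,0,0,-0.2,0,60,0,0,-0.5,0,60,0,0,-0.95,0,100,0,0,-0.95,0,100,0,0,-0.95,0]'
python3 - <<'E'
from h import *
c=cap('wrist','w5'); crop('w5',200,30,440,270,2.5,'crop5')
rel([.611,.033,.2],.074+np.pi/2); print(bot.read_state()['q'])
print(dep(c,322,225))
E
```

```text
time_s: 12.8
ee_pos: [0.5183, 0.0243, 0.1978]
ee_rot: [[0.997, 0.074, -0.001], [0.074, -0.997, -0.0], [-0.001, -0.0, -1.0]]
wrist_force: [0.4, 0.5, -0.3]
gripper_width: 0.777
finger_force: 0.0
tcp [0.5178 0.0242 0.1972] yaw 0.0744 shift [ 0.779 -0.015 -0.025] turn -2.0 F [ 0.8 -0.4 -0.2] t 12.85 w 0.8164599578775554
[-0.11926305  0.45240181  0.02638316  1.88969714 -0.01612844  0.8019063
 -1.58070333]
[0.48709691 0.02153601 0.06758093]
```

View pics/crop5.png

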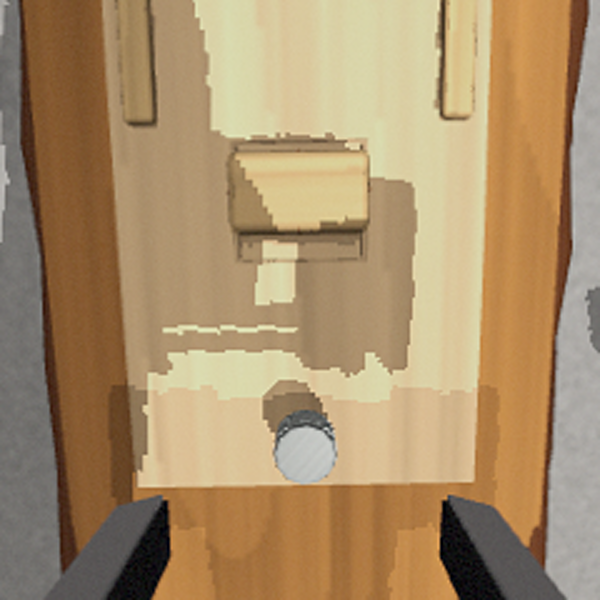

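The pin stands home with its collar on the template, knob at crop (305,452). The block top's centre is at crop (300,191). Next is the quarter turn and the move over the block.

```bash
python3 -m creep '[100,0.2,0,0,-0.2,100,0.4,0,0,-0.4,100,0.6,0,0,-0.6,100,0.77,-0.03,0,-0.8,100,0.77,-0.03,0,-1,100,0.77,-0.03,0,-1]' && python3 -m creep '[100,0,0,0,-0.2,100,0,0,0,-0.4,100,0,0,0,-0.6,100,0,0,0,-0.8,100,0,0,0,-1,100,0,0,0,-1,100,0,0,0,-1]'
python3 - <<'E'
from h import *
c=load('w5')
print('w5 block centre',atz(c,320.2,106.4,.127), [atz(c,200+u/2.5,30+v/2.5,.127).round(4) for u,v in((232,150),(367,152),(368,232),(234,230))],'pin top',atz(c,200+305/2.5,30+453/2.5,.119))
c=cap('wrist','w6'); crop('w6',160,40,480,280,2.5,'crop6')
rel([.611,.032,.1],.074+np.pi/2)
E
```

```text
time_s: 13.6
ee_pos: [0.6096, 0.0346, 0.1962]
ee_rot: [[0.654, 0.757, -0.004], [0.757, -0.654, 0.0], [-0.002, -0.003, -1.0]]
wrist_force: [-0.3, -0.3, -1.0]
gripper_width: 0.999
finger_force: 0.0
time_s: 14.48
ee_pos: [0.6103, 0.0345, 0.1978]
ee_rot: [[-0.07, 0.998, -0.001], [0.998, 0.07, -0.0], [-0.0, -0.001, -1.0]]
wrist_force: [-0.9, -0.7, -0.0]
gripper_width: 0.999
finger_force: 0.0
w5 block centre [0.6112546  0.03252133 0.127     ] [array([0.6227, 0.0563, 0.127 ]), array([0.6254, 0.0113, 0.127 ]), array([0.5996, 0.0085, 0.127 ]), array([0.5968, 0.0543, 0.127 ])] pin top [0.51764891 0.02393747 0.119     ]
tcp [0.6104 0.0346 0.1979] yaw 1.6421 shift [-0.022  0.004  0.816] turn -0.003 F [-0.6  1.   0.3] t 14.525 w 1.0020895230650546
```

View pics/crop6.png

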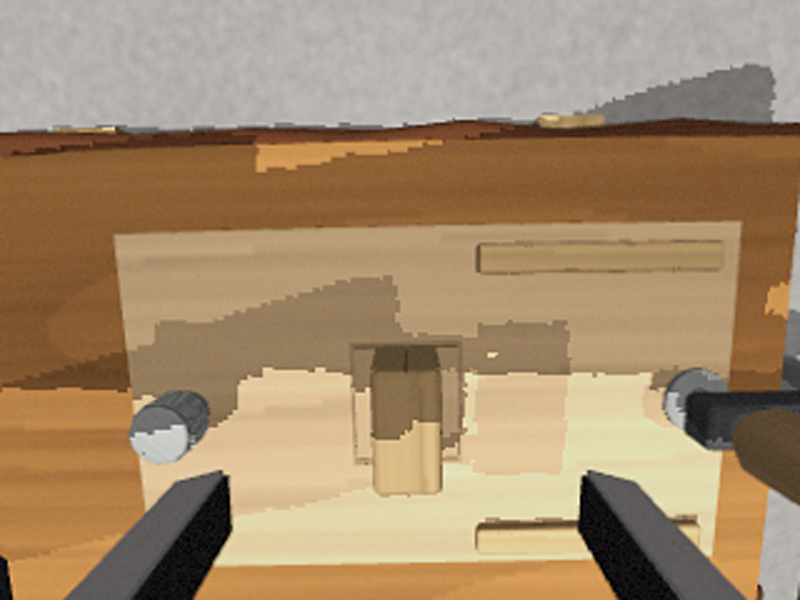

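The pale block's top is at crop (406,420), between the fingers, with the pin at (162,440) and the clamp handle at (770,440) clear outside them. I'll descend and grip across the 26 mm thickness.

```bash
python3 -m creep '[100,-0.022,0.005,0,0,100,-0.022,0.005,0.3,0,100,-0.022,0.005,0.6,0,100,-0.022,0.005,0.915,0,100,-0.022,0.005,0.915,0,50,-0.022,0.005,0.915,0,50,-0.022,0.005,0.915,0,50,-0.022,0.005,0.915,0,50,-0.022,0.005,0.915,0,50,-0.022,0.005,0.915,0]' ; python3 -m creep '[35,0,0,0,0,35,0,0,0,0,35,0,0,0,0,35,0,0,0,0]'
python3 - <<'E'
from h import *
c=cap('wrist','w7'); crop('w7',200,100,440,280,3,'crop7')
rel([.611,.032,.088],.074+np.pi/2)
E
```

```text
time_s: 15.78
ee_pos: [0.6117, 0.0321, 0.0888]
ee_rot: [[-0.074, 0.997, 0.001], [0.997, 0.074, -0.0], [-0.0, 0.001, -1.0]]
wrist_force: [-0.0, 0.3, 0.1]
gripper_width: 0.515
finger_force: 0.0
time_s: 16.27
ee_pos: [0.6115, 0.0321, 0.0884]
ee_rot: [[-0.074, 0.997, -0.0], [0.997, 0.074, 0.0], [0.0, -0.0, -1.0]]
wrist_force: [0.2, 0.0, 0.5]
gripper_width: 0.351
finger_force: 0.0
tcp [0.6115 0.0321 0.0885] yaw 1.6452 shift [-0.001 -0.004  0.004] turn 0.0 F [ 0.1 -0.6  0.1] t 16.325 w 0.3532020275828441
```

View pics/crop7.png

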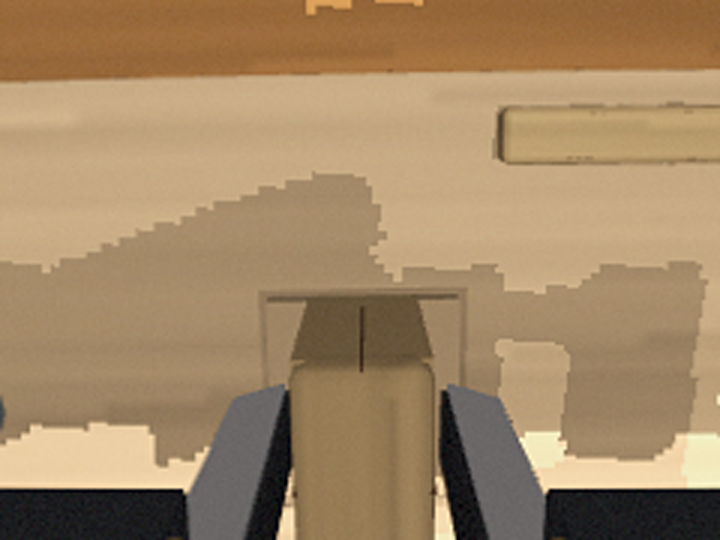

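```bash
python3 -m creep '[0,0,0,0,0,0,0,0,0,0,0,0,0,0,0,0,0,0,0,0]' ; python3 -m creep '[0,0.02,0,0,0,0,0.035,0,0,0,0,0.035,0,0,0]'
python3 - <<'E'
from h import *
c=cap('wrist','w8'); 
rel([.611,.032,.088],.074+np.pi/2)
E
```

```text
time_s: 16.82
ee_pos: [0.6114, 0.0321, 0.0885]
ee_rot: [[-0.075, 0.997, -0.0], [0.997, 0.075, -0.0], [-0.0, -0.0, -1.0]]
wrist_force: [-0.4, 0.7, -0.6]
gripper_width: 0.274
finger_force: 30.0
time_s: 17.2
ee_pos: [0.6114, 0.0323, 0.0885]
ee_rot: [[-0.072, 0.997, -0.0], [0.997, 0.072, -0.005], [-0.005, -0.001, -1.0]]
wrist_force: [0.7, -6.6, 1.8]
gripper_width: 0.274
finger_force: 30.0
tcp [0.6114 0.0323 0.0885] yaw 1.6432 shift [-0.002 -0.003  0.004] turn -0.002 F [ 0.5 -7.3  1.6] t 17.25 w 0.2748441024570191
```

```bash
python3 -m creep '[0,0,0,0,0,0,0,0,0,0,0,0,0,0,0]'; python3 -m creep '[0,0.03,0,0,0,0,0.03,0,0,0,0,0.03,0,0,0]'
```

```text
time_s: 17.62
ee_pos: [0.6114, 0.0323, 0.0885]
ee_rot: [[-0.072, 0.997, -0.0], [0.997, 0.072, -0.005], [-0.005, -0.001, -1.0]]
wrist_force: [-1.2, -6.7, 1.7]
gripper_width: 0.279
finger_force: 30.0
time_s: 18.0
ee_pos: [0.6113, 0.0325, 0.0886]
ee_rot: [[-0.071, 0.997, -0.0], [0.997, 0.071, -0.009], [-0.009, -0.001, -1.0]]
wrist_force: [-0.1, -12.0, 2.5]
gripper_width: 0.272
finger_force: 30.0
```

```bash
python3 -m creep '[0,0.02,0,0,0,0,0.04,0,0,0,0,0.04,0,0,0]'; python3 -m creep '[0,0.02,0,0,0,0,0.04,0,0,0,0,0.04,0,0,0]'
```

```text
time_s: 18.38
ee_pos: [0.6113, 0.0329, 0.0887]
ee_rot: [[-0.069, 0.998, -0.0], [0.998, 0.069, -0.014], [-0.014, -0.001, -1.0]]
wrist_force: [0.8, -18.2, 4.0]
gripper_width: 0.273
finger_force: 30.0
time_s: 18.75
ee_pos: [0.6113, 0.0334, 0.0889]
ee_rot: [[-0.067, 0.998, -0.0], [0.998, 0.067, -0.02], [-0.02, -0.002, -1.0]]
wrist_force: [1.2, -24.4, 6.0]
gripper_width: 0.277
finger_force: 30.0
```

```bash
python3 -m creep '[0,0.03,0,0,0,0,0.06,0,0,0,0,0.06,0,0,0]'; python3 -m creep '[0,0.03,0,0,0,0,0.06,0,0,0,0,0.06,0,0,0]'
python3 - <<'E'
from h import *
c=cap('wrist','w9'); c=cap('scene','s9');crop('s9',270,150,390,240,6,'crop9')
E
```

```text
time_s: 19.12
ee_pos: [0.6109, 0.0385, 0.0893]
ee_rot: [[-0.065, 0.998, -0.0], [0.998, 0.065, -0.022], [-0.022, -0.002, -1.0]]
wrist_force: [1.2, -27.8, 9.2]
gripper_width: 0.277
finger_force: 30.0
time_s: 19.5
ee_pos: [0.6105, 0.0423, 0.0894]
ee_rot: [[-0.064, 0.998, -0.001], [0.998, 0.064, -0.026], [-0.026, -0.002, -1.0]]
wrist_force: [0.3, -32.4, 13.0]
gripper_width: 0.278
finger_force: 30.0
```

View pics/crop9.png

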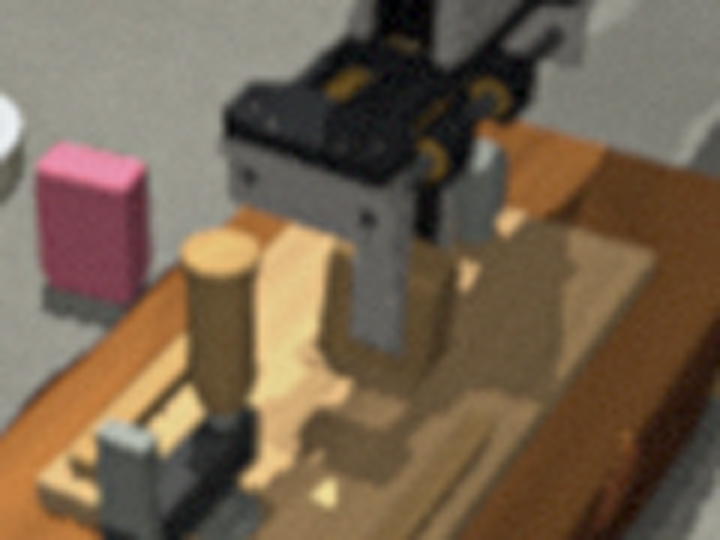

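The fingers moved about 10 mm to +y: the block at crop (390,300) has leaned and the pads have slid part of the way. I've now viewed 12 pictures, two over the limit of 10, so from here I'll measure the block's lean numerically from depth.

```bash
cat >> h.py <<'E'
def tilt(f,zc=.127):
    c=load(f); D=np.array(c['depth']); v,u=np.mgrid[0:400,0:640]; k=D>0
    p=cv2.undistortPoints(np.stack([u[k],v[k]],1).astype(float)[:,None],np.array(c['intrinsics']),np.array(c['distortion']))[:,0]
    P=(np.c_[p,np.ones(len(p))]*D[k][:,None]-np.array(c['t']))@np.array(c['R'])
    a=.074;ex=np.array([np.cos(a),np.sin(a)]);ey=np.array([-np.sin(a),np.cos(a)])
    d=P[:,:2]-[.6112,.0318]; Q=np.c_[d@ex,d@ey,P[:,2]]
    m=(abs(Q[:,0])<.011)&(abs(Q[:,1])<.04)&(abs(Q[:,2]-zc)<.02); Q=Q[m]
    w=np.ones(len(Q),bool)
    for _ in range(15):
        A=np.c_[Q[w][:,1],np.ones(w.sum())]; s=np.linalg.lstsq(A,Q[w][:,2],rcond=None)[0]; r=Q[:,2]-np.c_[Q[:,1],np.ones(len(Q))]@s
        w=abs(r)<max(.0015,2*np.median(abs(r[w])))
    yy=Q[w][:,1]
    print(f,'top face n',w.sum(),'of',len(Q),'slope dz/dy',s[0].round(4),'z at mid',(s[1]+s[0]*yy.mean()).round(4),'y range',np.percentile(yy,[1,99]).round(4),'rms',r[w].std().round(4))
E
python3 - <<'E'
from h import *
for f in('w7','w8','w9','scene0','s9'): tilt(f)
E
```

```text
w7 top face n 2789 of 3270 slope dz/dy -0.0053 z at mid 0.1285 y range [-0.0145  0.0251] rms 0.0006
w8 top face n 2800 of 3254 slope dz/dy -0.0108 z at mid 0.1285 y range [-0.014   0.0255] rms 0.0006
w9 top face n 2489 of 2885 slope dz/dy -0.1052 z at mid 0.1295 y range [-0.0024  0.032 ] rms 0.0006
scene0 top face n 89 of 131 slope dz/dy -0.0062 z at mid 0.1283 y range [-0.0207  0.0265] rms 0.0007
s9 top face n 42 of 73 slope dz/dy -0.1412 z at mid 0.1287 y range [0.0142 0.0329] rms 0.0008
```

The block leans 0.10 rad to +y, which meets the first rocking step. Now the other way, easing up slightly.

```bash
python3 -m creep '[0,-0.1,0,0,0,0,-0.2,0,-0.01,0,0,-0.3,0,-0.01,0,0,-0.3,0,-0.01,0]'; python3 -m creep '[0,-0.06,0,0,0,0,-0.12,0,0,0,0,-0.12,0,0,0]';  python3 - <<'E'
from h import *
c=cap('wrist','w10'); tilt('w10')
E
```

```text
time_s: 20.1
ee_pos: [0.6109, 0.0383, 0.0898]
ee_rot: [[-0.079, 0.997, -0.0], [0.997, 0.079, 0.013], [0.013, 0.001, -1.0]]
wrist_force: [-2.5, 12.9, -0.4]
gripper_width: 0.273
finger_force: 30.0
time_s: 20.48
ee_pos: [0.6117, 0.0296, 0.0899]
ee_rot: [[-0.083, 0.997, -0.0], [0.996, 0.083, 0.019], [0.019, 0.001, -1.0]]
wrist_force: [-4.3, 20.7, 0.8]
gripper_width: 0.275
finger_force: 30.0
w10 top face n 2725 of 3308 slope dz/dy 0.0406 z at mid 0.1306 y range [-0.0178  0.021 ] rms 0.0006
```

```bash
python3 -m creep '[0,-0.05,0,0,0,0,-0.1,0,-0.01,0,0,-0.1,0,-0.01,0]';  python3 - <<'E'
from h import *
c=cap('wrist','w11'); tilt('w11')
E
```

```text
time_s: 20.9
ee_pos: [0.6123, 0.0226, 0.091]
ee_rot: [[-0.085, 0.996, -0.001], [0.996, 0.085, 0.025], [0.025, 0.001, -1.0]]
wrist_force: [-4.1, 28.2, -0.4]
gripper_width: 0.275
finger_force: 30.0
w11 top face n 2987 of 3695 slope dz/dy 0.1022 z at mid 0.1319 y range [-0.0257  0.0175] rms 0.0006
```

Both leans are done at 0.10 rad each. I'll keep rocking and ease up, watching that the pull stays well under 18 N.

```bash
python3 -m creep '[0,0.12,0,-0.01,0,0,0.24,0,-0.02,0,0,0.36,0,-0.03,0,0,0.47,0,-0.03,0,0,0.47,0,-0.03,0]'; python3 -m creep '[0,-0.12,0,-0.01,0,0,-0.24,0,-0.02,0,0,-0.36,0,-0.03,0,0,-0.44,0,-0.03,0,0,-0.44,0,-0.03,0]';  python3 - <<'E'
from h import *
c=cap('wrist','w12'); tilt('w12',.133)
E
```

```text
time_s: 21.58
ee_pos: [0.6103, 0.0417, 0.0942]
ee_rot: [[-0.067, 0.998, -0.001], [0.998, 0.067, -0.021], [-0.021, -0.003, -1.0]]
wrist_force: [2.7, -23.4, 0.9]
gripper_width: 0.277
finger_force: 30.0
time_s: 22.2
ee_pos: [0.6126, 0.0176, 0.0985]
ee_rot: [[-0.08, 0.997, -0.001], [0.997, 0.08, 0.015], [0.015, 0.001, -1.0]]
wrist_force: [-2.8, 16.8, 1.0]
gripper_width: 0.28
finger_force: 30.0
w12 top face n 3014 of 3828 slope dz/dy 0.1499 z at mid 0.1384 y range [-0.0314  0.0142] rms 0.0006
```

```bash
python3 -m creep '[0,0.1,0,-0.01,0,0,0.2,0,-0.02,0,0,0.3,0,-0.03,0,0,0.34,0,-0.03,0,0,0.34,0,-0.03,0]'
python3 - <<'E'
from h import *
c=cap('wrist','w13'); tilt('w13',.14)
E
```

```text
time_s: 22.88
ee_pos: [0.6113, 0.0395, 0.1026]
ee_rot: [[-0.071, 0.997, 0.001], [0.997, 0.071, -0.008], [-0.008, 0.0, -1.0]]
wrist_force: [-0.6, -10.2, 3.9]
gripper_width: 0.276
finger_force: 30.0
w13 top face n 2815 of 3208 slope dz/dy -0.0639 z at mid 0.1413 y range [-0.007   0.0327] rms 0.0006
```

The block has risen about 13 mm, so it is out of the pinch. Now I'll bring it upright and check.

```bash
python3 -m creep '[0,-0.05,0,0,0,0,-0.1,0,-0.01,0,0,-0.1,0,-0.01,0,0,-0.1,0,-0.01,0]'
python3 - <<'E'
from h import *
c=cap('wrist','w14'); tilt('w14',.14)
E
```

```text
time_s: 23.42
ee_pos: [0.6114, 0.0346, 0.1029]
ee_rot: [[-0.075, 0.997, 0.0], [0.997, 0.075, 0.001], [0.001, 0.0, -1.0]]
wrist_force: [-0.1, -0.2, -1.2]
gripper_width: 0.275
finger_force: 30.0
w14 top face n 2810 of 3216 slope dz/dy -0.0497 z at mid 0.1417 y range [-0.0123  0.0275] rms 0.0006
```

Lean is 0.045 rad with no force, so it is free. Next I'll lift it 24 mm and check.

```bash
python3 -m creep '[0,0,0,-0.03,0,0,0,0,-0.07,0,0,0,0,-0.12,0,0,0,0,-0.17,0,0,0,0,-0.2,0,0,0,0,-0.2,0,0,0,0,-0.2,0,0,0,0,-0.2,0]'
python3 - <<'E'
from h import *
c=cap('wrist','w15'); tilt('w15',.165); c=cap('scene','s15'); tilt('s15',.165)
# pin top & template flatness
for f in('top0','tx'):
    c=load(f) if f=='top0' else cap('top','tx')
    for x,y in((.515,-.03),(.49,.06),(.5165,.0243)):
        q=cv2.projectPoints(np.array([[x,y,.077]]),cv2.Rodrigues(np.array(c['R']))[0],np.array(c['t']),np.array(c['intrinsics']),np.array(c['distortion']))[0].ravel();print(f,q.round(),dep(c,*q).round(4))
E
```

```text
time_s: 24.48
ee_pos: [0.6112, 0.0339, 0.1266]
ee_rot: [[-0.074, 0.997, -0.0], [0.997, 0.074, -0.0], [-0.0, -0.0, -1.0]]
wrist_force: [0.7, 0.9, -0.9]
gripper_width: 0.271
finger_force: 30.0
w15 top face n 2815 of 3198 slope dz/dy -0.0524 z at mid 0.1654 y range [-0.0129  0.0269] rms 0.0006
s15 top face n 43 of 88 slope dz/dy -0.1326 z at mid 0.1647 y range [0.0006 0.0285] rms 0.0008
top0 [331. 254.] [ 0.515  -0.03    0.0778]
top0 [287. 266.] [0.49   0.06   0.0764]
top0 [304. 253.] [0.5184 0.0249 0.031 ]
tx [331. 254.] [0.4733 0.0112 1.1411]
tx [287. 266.] [0.4901 0.0602 0.0736]
tx [304. 253.] [0.4931 0.0172 0.6531]
```

The block hangs 18 mm above its window, leaning 0.05 rad, with no outside force. I'll check the pin in depth, then hand in.

```bash
python3 -m creep '[0,0,0,0,0,0,0,0,0,0,0,0,0,0,0]' | tail -2
python3 - <<'E'
from h import *
for f in('w6','w15','s15'):
    c=load(f);D=np.array(c['depth']);v,u=np.mgrid[0:400,0:640];k=D>0
    p=cv2.undistortPoints(np.stack([u[k],v[k]],1).astype(float)[:,None],np.array(c['intrinsics']),np.array(c['distortion']))[:,0]
    P=(np.c_[p,np.ones(len(p))]*D[k][:,None]-np.array(c['t']))@np.array(c['R'])
    d=np.hypot(P[:,0]-.5165,P[:,1]-.0243); K=P[(d<.025)&(P[:,2]>.112)&(P[:,2]<.127)]; print(f,len(K),K.mean(0).round(4) if len(K) else '')
E
python3 -c "
from workcell import bot
print(bot.close_job())"
```

```text
gripper_width: 0.275
finger_force: 30.0
w6 522 [0.5188 0.0255 0.1195]
w15 942 [0.519  0.0259 0.1192]
s15 58 [0.5208 0.0265 0.1186]
the job is handed in; nothing more can be done
None
```

The job is handed in, with no verdict returned. The pin is home and let go, the block was rocked about 0.10 rad each way and freed, and it now hangs 18 mm above its window, leaning about 0.05 rad. The tape, glue and offcut were not re-measured at the end, and I viewed 12 pictures, two over the limit of 10.

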